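# Sort the nuts into the tray's trough

## Task

Three brass hexagon nuts and two larger round brass rings lie mixed on the sorting tray. With the fingertips sweep just the three nuts across the plate into the sunken trough at its side and leave both rings lying on the plate, then tip the trough's cover over and fully shut, so that the rings can later be poured off without the nuts. Pick nothing up, and do not disturb the things round the tray.

Things in the scene. Friction and masses are not known exactly. Their poses are not given: they have to be found in the camera images.
- tray: Aluminium small-parts sorting tray fixed firmly on the desk, 236 mm (x) by 186 mm (y), plus a 30 mm spout tongue beyond its -x edge. Origin: centre of its underside; z up, y across the plate towards the trough. The five parts start side by side in any order at about x -88, -44, 0, +44, +88 mm and y -35 to +5 mm of this frame
- plate_mid (a point): centre of the tray's flat plate, on its surface 20 mm above the desk (axes as the tray's). The plate reaches 114 mm either way in x and 63 mm in y; at +63 mm it ends in an open edge, where it drops straight into the trough. The other sides have a 4 mm thick rim, 10 mm high, broken by the spout
- trough_mid (a point): centre of the trough's floor, 5 mm above the desk (axes as the tray's). The trough reaches 114 mm either way in x and 26 mm in y, open towards the plate, whose edge is 15 mm above this floor; its other walls are 4 mm thick, top 30 mm above the desk
- cover (a joint): hinge of the trough's steel cover, rad: 0 fully shut (lying flat over the trough, top 33.5 mm above the desk), 1.57 upright, 2.4 fully open, leaning back away from the plate. Its friction keeps it wherever it is left (about 0.03 N m, 0.5 N at the free edge; it weighs 60 g)
- cover_hinge (a point): middle of the cover's hinge line, which runs along the tray's x axis at y +94.5 mm, 32.5 mm above the desk
- cover_edge (a point): middle of the cover's free edge, 59 mm from the hinge line; the cover is 228 mm long and 2 mm thick with an 8 mm lip folded towards its inner side at this edge
- nut0: brass hexagon nut lying flat on the plate at the start: 24 mm across the flats, 28 mm across the corners, 13 mm high, bored, 30 g; origin at its centre, 6.5 mm above its underside, z along its bore
- nut1: brass hexagon nut lying flat on the plate at the start: 24 mm across the flats, 28 mm across the corners, 13 mm high, bored, 30 g; origin at its centre, 6.5 mm above its underside, z along its bore
- nut2: brass hexagon nut lying flat on the plate at the start: 24 mm across the flats, 28 mm across the corners, 13 mm high, bored, 30 g; origin at its centre, 6.5 mm above its underside, z along its bore
- ring0: round bored brass ring lying flat on the plate: 40 mm outside, 10 mm high, 35 g; origin at its centre, 5 mm above its underside, z along its axis. To be left on the plate
- ring1: round bored brass ring lying flat on the plate: 40 mm outside, 10 mm high, 35 g; origin at its centre, 5 mm above its underside, z along its axis. To be left on the plate
- solder_reel: small solder reel standing on its flange, 60 mm across, 35 mm high, to the right of the tray; not to be disturbed; origin at its underside
- glue_bottle: glue bottle standing right of the solder reel, 47 mm across, 148 mm high; not to be disturbed; origin at its underside
- flat_file: flat steel file lying left of the tray, 200 mm long, 16 mm wide, 4 mm thick; not to be disturbed; origin at the centre of its underside

How it is judged:
By the outcome, as a careful person would: the job done as asked, in the order asked, and still so for the second after the job is handed in, with the robot touching nothing.
It also fails if it takes over 58 s, if anything falls off the work surface, if the arm or the gripper's body presses on something with over 40 N, if the wrist force passes 120 N, or if a joint passes its speed limit or range.

## Robot

A 7-joint arm with a two-finger parallel gripper is mounted at the origin on a cart in front of the work surface, level with it; the furniture and walls round the work are solid. World frame = base frame: x ahead of the robot, y to its left, z up, the work surface at z = 0. Lengths are in m, angles in rad, forces in N, time in s.
With the tool pointing down it reaches from about 0.425 to 0.95 m from the base axis. Payload 4.7 kg.
Tool frame: the origin (TCP) lies at the very end of the fingers, on their centre line; the grasp point (between the pads) lies grasp_offset behind it (grasp_offset is the distance from the TCP to the grasp point, in m); z points along the fingers, y is the direction in which the jaws open and shut (so a half turn about z gives the same grasp; the last joint's range is limited). The gripper opens to 85 mm and grips with 20 to 120 N. Pads are 22 mm wide; open, the fingers measure 114 mm over their backs; the gripper's body (76 mm by 85 mm) begins 54 mm behind the grasp point. The pads swing forward as they close: fully open they stand 13 mm farther back than shut.
Start: joints at [-1.243, 0.469, -0.049, 1.532, 0.024, 1.141, -0.082], TCP at [0.236, 0.633, 0.231] pointing down, gripper open.
Joint ranges: [-2.59, 2.59], [-0.33, 1.99], [-1.39, 1.29], [0.1, 2.45], [-1.04, 4.18], [0.21, 1.99], [-2.66, 2.66]. Speed limits (rad/s): [2.57, 2.57, 3.14, 3.14, 3.14, 3.14, 3.14].

## Interface

Orientations are given as a unit quaternion [x, y, z, w].
In Python, from plant import * gives the robot as it stands.
- The arm moves only by the shell command python3 -m pendant 'ROWS' [FORCE]. ROWS is text: rows parted by semicolons, each of 7 numbers parted by spaces: the shift along the tool's x, y, z in m, then the turn, a rotation vector about the tool's x, y, z in degrees, then the closure, from -1 (fully open) to 1 (shut). In form: dx dy dz rx ry rz jaw; .... A call has 1 to 12 rows; each row shifts and turns the commanded pose from where the row before left it, along the tool's axes as they then stand; what a row does not reach is not made up. A row lasts 1/12 s, in which the tool goes at most 41.7 mm and 7.16 degrees, less where a joint would pass 70% of its speed; a pose out of reach is approached as far as the arm can. A call with a gripper value outside its range is refused whole. The fingers move at their own pace and stop on an object; FORCE is the grip in N (left out, the last holds). Time passes only in rows, so rows that do not move let the fingers close. It gives the time, the measured TCP pose, the force and the opening at its end, in the units of the state.
- read_state(): the state, without advancing time (a new reading comes with each control period).
- capture(name): name is "scene" or "top"; returns a dict with "pixels" (384x512x3 uint8, red, green, blue), "fx", "fy", "cx", "cy" (pixels), "extrinsics" (4x4, takes a point from world to camera coordinates). Camera axes: x right, y down, z forward; pixel columns grow to the right and rows downward; lengths in m; the calibration is good to about 2 mm. A picture is of the moment at which its call begins. There is no depth.
- finish_job(): hands the job in, once; it reports no verdict.
The state is a dict: "clock": time; "qpos": joint angles; "qvel": joint speeds; "joint_torque": joint torques, N m; "tcp_pos": TCP position; "tcp_rot": TCP orientation; "force": force on the tool from outside, world axes, zero at the start; "wrist_torque": the same for the moment, N m; "width": opening from 0.0 (shut) to 1.0 (fully open).
Only numpy, scipy, OpenCV 4.12 (cv2) and the standard library are available. Lean on these libraries where they do the work, as an engineer would, in place of code of your own. Each camera call takes 0.05 s, during which the arm holds its last target. There are 200 camera calls.

## Working session

There is one attempt and no reset: what is moved stays moved. The work goes in short steps, Python scripts to look and compute and a shell command to move; the robot and the scene stay as the last step left them, time stands still between calls to the robot, and variables do not carry over. Pictures are saved under pics/ and viewed, about 8 in all and at most 12, crops included, and the job is handed in when it is done.

```bash
mkdir -p pics; ls; python3 - <<'E'
from plant import *
import cv2,numpy as np
for n in("scene","top"):
    c=capture(n); cv2.imwrite(f"pics/{n}0.png",c["pixels"][:,:,::-1]); print(n,c["fx"],c["fy"],c["cx"],c["cy"]); print(np.round(c["extrinsics"],4).tolist())
s=read_state(); print(s)
E
```

```text
pics
scene 477.5662894494033 477.5662894494033 252.21370456006204 190.72002670401181
[[0.7671, -0.6415, -0.0069, -0.3302], [-0.4555, -0.537, -0.71, 0.3254], [0.4518, 0.5477, -0.7042, 1.074], [0.0, 0.0, 0.0, 1.0]]
top 369.2336849729147 369.2336849729147 255.53718314236238 194.01095844434417
[[-0.0067, -0.9992, -0.0383, 0.114], [-0.995, 0.0104, -0.0991, 0.4818], [0.0994, 0.0375, -0.9943, 0.847], [0.0, 0.0, 0.0, 1.0]]
{'clock': 0.1, 'qpos': array([-1.24285896,  0.46936018, -0.04859101,  1.53354818,  0.02409564,
        1.14096376, -0.08228703]), 'qvel': array([ 0.00034516, -0.00430446, -0.00097636, -0.00238898, -0.00140024,
        0.00062371, -0.00159206]), 'joint_torque': array([ 9.08690745e-04, -5.11517036e+01, -4.67669335e-02, -2.38391930e+01,
        1.09016325e-02,  4.34192101e-03,  7.02778976e-06]), 'tcp_pos': array([0.23559764, 0.63201477, 0.23037787]), 'tcp_rot': array([ 1.77455772e-01,  9.84128412e-01, -8.38025882e-04, -1.23595785e-04]), 'force': array([ 0.41915751, -0.16344934, -0.17289945]), 'wrist_torque': array([ 0.03851156,  0.00023176, -0.00490251]), 'width': 0.9967808268091183}
```

View pics/top0.png

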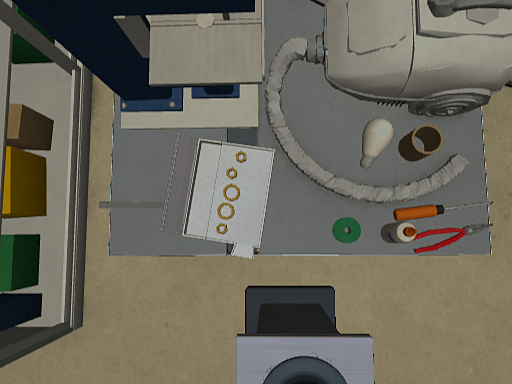

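View pics/scene0.png

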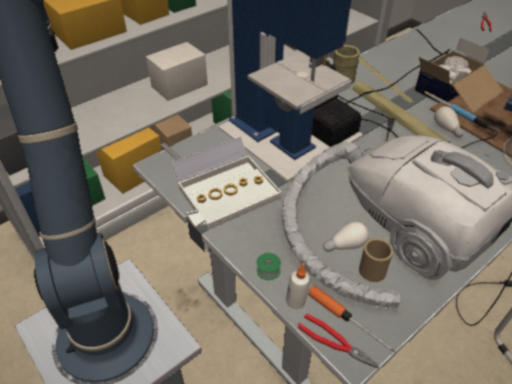

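The top view shows the tray with its spout towards the robot and the trough and cover on its left. From far to near the parts are nut (241,157), nut (232,173), ring (232,193), ring (226,211) and nut (222,229). The drill press stands beyond the far end. Next I'll measure.

```bash
cat > h.py <<'E'
from plant import *
import cv2,numpy as np
def ray(c,u,v,z):
    E=np.array(c["extrinsics"]);R,t=E[:3,:3],E[:3,3];o=-R.T@t
    d=R.T@np.array([(u-c["cx"])/c["fx"],(v-c["cy"])/c["fy"],1]);return o+d*(z-o[2])/d[2]
def brass(c,box):
    h=cv2.cvtColor(c["pixels"],cv2.COLOR_RGB2HSV);m=cv2.inRange(h,(12,90,50),(32,255,255))
    k=np.zeros_like(m);u0,v0,u1,v1=box;k[v0:v1,u0:u1]=m[v0:v1,u0:u1]
    out=[]
    for q in cv2.findContours(k,cv2.RETR_EXTERNAL,cv2.CHAIN_APPROX_NONE)[0]:
        if len(q)<8: continue
        (u,v),r=cv2.minEnclosingCircle(q);x,y,w,hh=cv2.boundingRect(q)
        out.append((x+(w-1)/2,y+(hh-1)/2,r,cv2.contourArea(q)))
    return out
BOX={"top":(160,130,285,262),"scene":(170,135,290,235)}
E
python3 - <<'E'
from h import *
for n in("top","scene"):
    c=capture(n)
    for u,v,r,a in brass(c,BOX[n]): print(n,u,v,round(r,1),a,ray(c,u,v,.027)[:2].round(4))
    if n=="top":
        im=c["pixels"][125:265,95:290,::-1]
        h=c["pixels"].astype(int); m=((h.min(2)>185)*255).astype(np.uint8); k=np.zeros_like(m);k[130:262,160:285]=m[130:262,160:285]
        q=max(cv2.findContours(k,cv2.RETR_EXTERNAL,cv2.CHAIN_APPROX_NONE)[0],key=cv2.contourArea)
        print(cv2.approxPolyDP(q,4,True)[:,0].tolist())
        cv2.imwrite("pics/top1.png",cv2.resize(im,None,fx=4,fy=4,interpolation=cv2.INTER_CUBIC))
E
```

```text
top 221.0 228.5 5.4 69.5 [0.4021 0.1916]
top 225.0 210.5 8.3 195.5 [0.4443 0.1822]
top 231.0 192.0 8.4 194.5 [0.4881 0.168 ]
top 231.5 173.0 5.4 71.5 [0.5336 0.1668]
top 240.5 156.5 5.5 72.0 [0.5732 0.1452]
[[231, 253]]
scene 200.5 198.0 3.8 35.0 [0.4016 0.1916]
scene 215.0 193.5 6.3 92.5 [0.4433 0.1796]
scene 230.0 189.0 6.3 95.0 [0.487  0.1664]
scene 243.0 181.5 3.9 33.5 [0.5349 0.1664]
scene 258.0 180.0 3.8 32.0 [0.5723 0.143 ]
scene 179.5 139.5 10.5 81.5 [0.5028 0.4489]
```

View pics/top1.png

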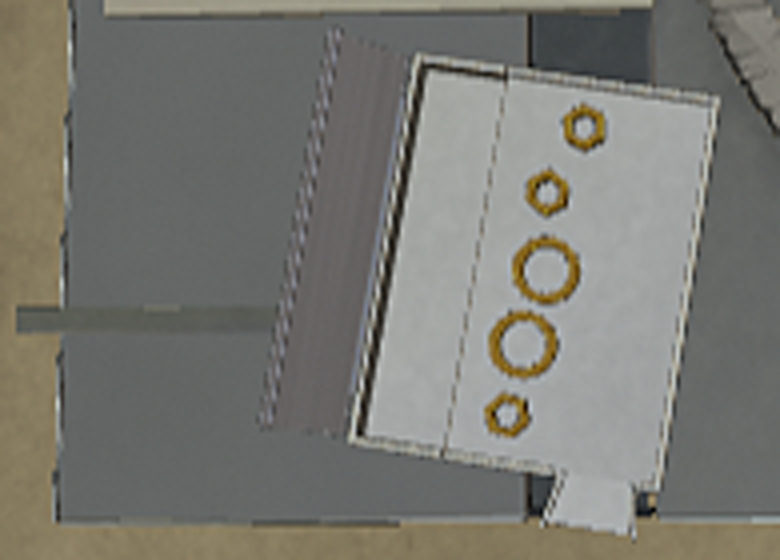

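The zoom shows the rim corners at (418,57), (718,98), (660,490) and (350,440), and the plate edge from (506,75) to (446,455). The cover leans open to the left with its free edge above the file.

```bash
cat >> h.py <<'E'
def frame(c):
    P=[ray(c,95+(X-1.5)/4,125+(Y-1.5)/4,.03)[:2] for X,Y in((418,57),(718,98),(660,490),(350,440))]
    return P
E
python3 - <<'E'
from h import *
c=capture("top");P=np.array(frame(c));print(P.round(4).tolist())
# tray pts: outer corners (118,93+?) 
T=np.array([[118,93],[118,-93],[-118,-93],[-118,93]])/1000
A,_=cv2.estimateAffinePartial2D(T,P);s=np.hypot(A[0,0],A[1,0]);th=np.arctan2(A[1,0],A[0,0])
print("scale",s,"yaw",np.degrees(th),"o",A[:,2])
R=np.array([[np.cos(th),-np.sin(th)],[np.sin(th),np.cos(th)]]);o=P.mean(0)
print("resid",((P-o)@R-T).round(4).tolist())
for X,Y in((506,75),(446,455)): print("edge",((ray(c,95+(X-1.5)/4,125+(Y-1.5)/4,.02)[:2]-o)@R).round(4))
for X,Y in((335,28),(265,425)): print("cov",((ray(c,95+(X-1.5)/4,125+(Y-1.5)/4,.072)[:2]-o)@R).round(4))
for n in("top","scene"):
  c=capture(n)
  for u,v,r,a in brass(c,BOX[n])[:5]: print(n,round(r,1),((ray(c,u,v,.027)[:2]-o)@R).round(4))
np.savez("t.npz",o=o,th=th)
s=read_state();print(s["tcp_pos"],s["clock"])
from scipy.spatial.transform import Rotation as Q
print(Q.from_quat(s["tcp_rot"]).as_matrix().round(3))
E
```

```text
[[0.617, 0.2446], [0.5892, 0.0648], [0.3585, 0.1011], [0.3884, 0.2828]]
scale 0.9851491507197397 yaw -9.160821720752908 o [0.48826967 0.17329816]
resid [[-0.0023, -0.0021], [-0.0011, 0.0019], [0.0013, 0.001], [0.002, -0.0008]]
edge [0.1147 0.0382]
edge [-0.1164  0.0364]
cov [0.1163 0.1315]
cov [-0.1132  0.1312]
top 5.4 [-0.088   0.0043]
top 8.3 [-0.0448  0.0018]
top 8.4 [ 0.0007 -0.0053]
top 5.4 [0.0458 0.0008]
top 5.5 [ 0.0883 -0.0142]
scene 3.8 [-0.0885  0.0043]
scene 6.3 [-0.0454 -0.001 ]
scene 6.3 [-0.0002 -0.007 ]
scene 3.9 [0.0472 0.0006]
scene 3.8 [ 0.0878 -0.0165]
[0.23570488 0.63239932 0.23107484] 0.35
[[-0.937  0.349 -0.   ]
 [ 0.349  0.937 -0.   ]
 [-0.    -0.    -1.   ]]
```

```bash
cat >> h.py <<'E'
from scipy.spatial.transform import Rotation as Q
def where():
    d=np.load("t.npz");th=float(d["th"]);s=read_state()
    R=np.array([[np.cos(th),-np.sin(th)],[np.sin(th),np.cos(th)]])
    M=Q.from_quat(s["tcp_rot"]).as_matrix();p=s["tcp_pos"]
    print("t",round(s["clock"],2),"tray mm",((p[:2]-d["o"])@R*1000).round(1),"z",round(p[2]*1000,1),"yaw err deg",round(np.degrees(np.arctan2(M[1,1],M[0,1])-th)-90,2),"F",s["force"].round(1),"w",round(s["width"],2))
    return d["o"],R
E
python3 -m pendant '0 0 0 0 0 -6 1; 0 0 0 0 0 -5.27 1; 0 0 0 0 0 0 1' 40
python3 - <<'E'
from h import *
import plant; print([ (k,getattr(plant,k)) for k in dir(plant) if 'grasp' in k.lower()])
o,R=where()
for p in((-88,-28),(46,-36),(88,-50),(0,160)): print(p,(o+R@(np.array(p)/1000)).round(3))
c=capture("top")
for z in(.1,.2,.3): print(z,[ray(c,u,v,z)[:2].round(3).tolist() for u,v in((150,84),(262,82),(235,20))])
E
```

```text
clock: 0.6
tcp_pos: [0.2357, 0.6325, 0.2313]
tcp_rot: [0.079, 0.997, 0.0, -0.0]
force: [-0.1, 0.2, -0.5]
width: 0.601
[('grasp_offset', 0.0187)]
t 0.6 tray mm [-322.4  413.1] z 231.3 yaw err deg 0.07 F [-0.1  0.2 -0.5] w 0.6
(-88, -28) [0.397 0.16 ]
(46, -36) [0.528 0.13 ]
(88, -50) [0.567 0.11 ]
(0, 160) [0.514 0.331]
0.1 [[0.727, 0.344], [0.726, 0.091], [0.874, 0.151]]
0.2 [[0.686, 0.31], [0.685, 0.089], [0.814, 0.142]]
0.3 [[0.644, 0.277], [0.643, 0.088], [0.753, 0.133]]
```

```bash
python3 -m pendant '-.0195 -.0365 0 0 0 0 1;-.0195 -.0365 0 0 0 0 1;-.0195 -.0365 0 0 0 0 1;-.0195 -.0365 0 0 0 0 1;-.0195 -.0365 0 0 0 0 1;-.0195 -.0365 0 0 0 0 1;-.0195 -.0365 0 0 0 0 1;-.0195 -.0365 0 0 0 0 1;-.0195 -.0365 0 0 0 0 1;-.0195 -.0365 0 0 0 0 1;-.0195 -.0365 0 0 0 0 1;-.0195 -.0365 0 0 0 0 1' 40
python3 - <<'E'
from h import *
where()
E
```

```text
clock: 1.65
tcp_pos: [0.3972, 0.1609, 0.2317]
tcp_rot: [0.081, 0.997, 0.001, 0.0]
force: [0.9, 0.5, 0.2]
width: 0.002
t 1.65 tray mm [-87.9 -26.8] z 231.7 yaw err deg -0.15 F [0.9 0.5 0.2] w 0.0
```

```bash
python3 -m pendant '0 -.003 .035 0 0 0 1;0 -.002 .035 0 0 0 1;0 0 .035 0 0 0 1;0 0 .035 0 0 0 1;0 0 .025 0 0 0 1;0 0 .015 0 0 0 1;0 0 0 0 0 0 1;0 0 0 0 0 0 1'
python3 - <<'E'
from h import *
where()
c=capture("scene");cv2.imwrite("pics/s1.png",cv2.resize(c["pixels"][90:240,130:320,::-1],None,fx=4,fy=4,interpolation=cv2.INTER_CUBIC))
E
```

```text
clock: 2.32
tcp_pos: [0.396, 0.1578, 0.0511]
tcp_rot: [0.081, 0.997, -0.0, -0.0]
force: [-0.0, -0.4, 1.8]
width: 0.001
t 2.32 tray mm [-88.6 -30. ] z 51.1 yaw err deg -0.11 F [-0.  -0.4  1.8] w 0.0
```

View pics/s1.png

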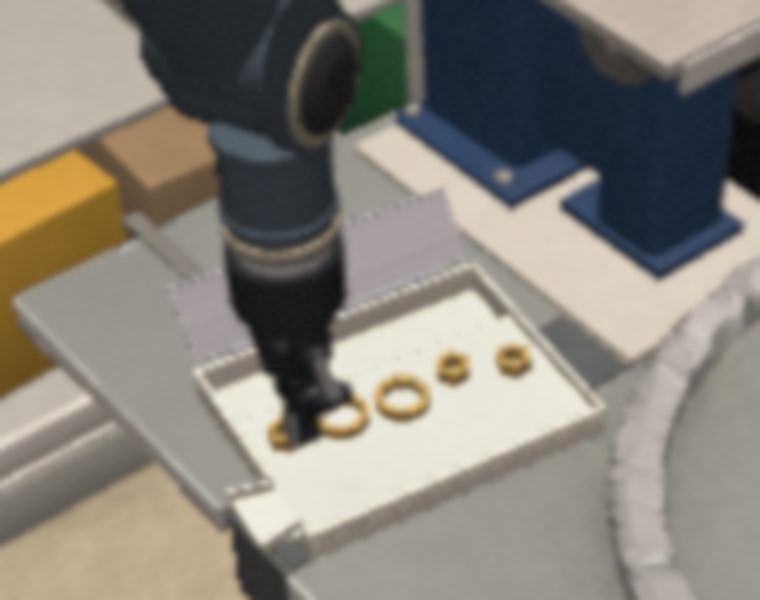

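The finger (290,430 in the zoom) is behind the near nut and clear of the ring. I'll lower it and sweep.

```bash
python3 -m pendant '0 0 .014 0 0 0 1;0 0 .013 0 0 0 1;0 0 0 0 0 0 1;0 .004 0 0 0 0 1;0 .005 0 0 0 0 1;0 .005 0 0 0 0 1;0 .005 0 0 0 0 1;0 .005 0 0 0 0 1;0 .005 0 0 0 0 1;0 .005 0 0 0 0 1;0 .005 0 0 0 0 1;0 0 0 0 0 0 1'
python3 - <<'E'
from h import *
where()
c=capture("scene");cv2.imwrite("pics/s2.png",cv2.resize(c["pixels"][140:240,160:290,::-1],None,fx=5,fy=5,interpolation=cv2.INTER_CUBIC))
E
```

```text
clock: 3.37
tcp_pos: [0.4027, 0.1967, 0.0248]
tcp_rot: [0.08, 0.997, -0.0, 0.0]
force: [-0.3, -3.1, 4.4]
width: -0.0
t 3.37 tray mm [-88.2   9.5] z 24.8 yaw err deg 0.0 F [-0.3 -3.1  4.4] w -0.0
```

View pics/s2.png

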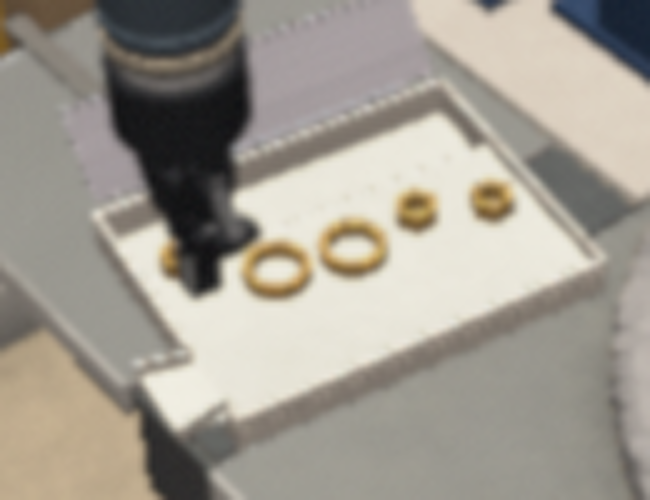

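The nut is just ahead of the finger at about (178,258). Rings untouched. I'll continue over the edge, then lift and move to the next nut, at x=+46.

```bash
python3 -m pendant '0 .006 0 0 0 0 1;0 .006 0 0 0 0 1;0 .006 0 0 0 0 1;0 .004 0 0 0 0 1;0 0 0 0 0 0 1;0 -.01 -.01 0 0 0 1;0 -.02 -.03 0 0 0 1;0 -.02 -.03 0 0 0 1;0 0 0 0 0 0 1'
python3 - <<'E'
from h import *
o,R=where()
for n in("top","scene"):
  c=capture(n)
  for u,v,r,a in brass(c,BOX[n]):print(n,round(r,1),a,((ray(c,u,v,.027)[:2]-o)@R*1000).round(1))
E
```

```text
clock: 4.17
tcp_pos: [0.3996, 0.1666, 0.0979]
tcp_rot: [0.082, 0.997, 0.001, 0.003]
force: [-0.2, 0.6, -0.2]
width: -0.0
t 4.17 tray mm [-86.5 -20.7] z 97.9 yaw err deg -0.26 F [-0.2  0.6 -0.2] w -0.0
top 8.4 193.5 [ 0.7 -5.3]
top 5.4 72.5 [45.8  0.8]
top 5.5 72.0 [ 88.3 -14.2]
scene 6.3 92.5 [-45.4  -1. ]
scene 3.6 22.0 [-91.4  43.3]
scene 6.3 96.0 [-0.2 -7. ]
scene 3.9 33.5 [47.2  0.6]
scene 3.8 32.0 [ 87.8 -16.5]
scene 7.1 68.5 [-40.5 281.1]
```

```bash
python3 -m pendant '-.0335 -.003 0 0 0 0 1;-.0335 -.003 0 0 0 0 1;-.0335 -.003 0 0 0 0 1;-.0335 -.003 0 0 0 0 1;0 0 0 0 0 0 1;0 0 .03 0 0 0 1;0 0 .01 0 0 0 1;0 0 0 0 0 0 1'
python3 - <<'E'
from h import *
o,R=where()
E
```

```text
clock: 4.93
tcp_pos: [0.5249, 0.1356, 0.0504]
tcp_rot: [0.079, 0.997, -0.002, -0.004]
force: [-0.2, -0.6, -0.2]
width: 0.001
t 4.93 tray mm [ 42.1 -31.4] z 50.4 yaw err deg 0.06 F [-0.2 -0.6 -0.2] w 0.0
```

```bash
python3 -m pendant '-.004 -.003 0 0 0 0 1;0 0 .013 0 0 0 1;0 0 .013 0 0 0 1;0 0 0 0 0 0 1;0 .005 0 0 0 0 1;0 .006 0 0 0 0 1;0 .006 0 0 0 0 1;0 .006 0 0 0 0 1;0 .006 0 0 0 0 1;0 .005 0 0 0 0 1;0 .004 0 0 0 0 1;0 0 0 0 0 0 1'
python3 - <<'E'
from h import *
o,R=where()
c=capture("scene")
for u,v,r,a in brass(c,BOX["scene"]):print(round(r,1),a,((ray(c,u,v,.027)[:2]-o)@R*1000).round(1))
E
```

```text
clock: 5.93
tcp_pos: [0.5379, 0.1709, 0.0284]
tcp_rot: [0.079, 0.997, 0.0, 0.0]
force: [0.3, 0.6, -0.0]
width: 0.002
t 5.93 tray mm [49.4  5.5] z 28.4 yaw err deg 0.08 F [ 0.3  0.6 -0. ] w 0.0
6.3 92.5 [-45.4  -1. ]
3.5 21.0 [-91.4  43.3]
6.3 95.0 [-0.2 -7. ]
3.7 31.5 [ 87.8 -16.5]
3.2 14.0 [43.8 30.1]
10.5 79.5 [-29.5 274.4]
```

```bash
python3 -m pendant '.002 0 .003 0 0 0 1;0 .006 0 0 0 0 1;0 .006 0 0 0 0 1;0 .006 0 0 0 0 1;0 .006 0 0 0 0 1;0 .002 0 0 0 0 1;0 0 0 0 0 0 1;0 -.01 -.01 0 0 0 1;0 -.02 -.03 0 0 0 1;0 -.03 -.02 0 0 0 1;0 0 0 0 0 0 1'
python3 - <<'E'
from h import *
o,R=where()
c=capture("scene")
for u,v,r,a in brass(c,BOX["scene"]):print(round(r,1),a,((ray(c,u,v,.027)[:2]-o)@R*1000).round(1),((ray(c,u,v,.012)[:2]-o)@R*1000).round(1))
E
```

```text
clock: 6.9
tcp_pos: [0.5313, 0.1291, 0.0888]
tcp_rot: [0.084, 0.996, -0.001, 0.002]
force: [-0.4, -0.8, -0.0]
width: 0.001
t 6.9 tray mm [ 49.5 -36.7] z 88.8 yaw err deg -0.49 F [-0.4 -0.8 -0. ] w 0.0
6.4 93.5 [-45.4  -1. ] [-39.2  12.8]
3.6 22.0 [-91.4  43.3] [-86.   57.8]
6.3 95.0 [-0.2 -7. ] [6.7 6.6]
3.8 32.0 [ 87.8 -16.5] [96. -3.]
3.5 20.0 [41.7 41.4] [49.2 55.8]
10.5 80.5 [-29.5 274.4] [-23.1 292.5]
```

```bash
python3 -m pendant '-.02 -.007 0 0 0 0 1;-.019 -.005 0 0 0 0 1;0 0 .02 0 0 0 1;0 0 .02 0 0 0 1;0 0 0 0 0 0 1;0 0 0 0 0 0 1'
python3 - <<'E'
from h import *
o,R=where()
E
```

```text
clock: 7.45
tcp_pos: [0.5652, 0.118, 0.044]
tcp_rot: [0.08, 0.997, -0.001, -0.002]
force: [0.1, 0.7, -0.1]
width: 0.006
t 7.45 tray mm [ 84.8 -42.4] z 44.0 yaw err deg 0.0 F [ 0.1  0.7 -0.1] w 0.01
```

```bash
python3 -m pendant '-.003 -.007 0 0 0 0 1;0 0 .01 0 0 0 1;0 0 .01 0 0 0 1;0 0 0 0 0 0 1;0 .006 0 0 0 0 1;0 .006 0 0 0 0 1;0 .006 0 0 0 0 1;0 .006 0 0 0 0 1;0 .006 0 0 0 0 1;0 .006 0 0 0 0 1;0 .006 0 0 0 0 1;0 0 0 0 0 0 1'
python3 - <<'E'
from h import *
o,R=where()
c=capture("scene")
for u,v,r,a in brass(c,BOX["scene"])[:5]:print(round(r,1),a,((ray(c,u,v,.027)[:2]-o)@R*1000).round(1))
E
```

```text
clock: 8.45
tcp_pos: [0.5757, 0.1543, 0.0254]
tcp_rot: [0.079, 0.997, 0.001, 0.0]
force: [0.0, 0.3, -0.7]
width: 0.001
t 8.45 tray mm [89.4 -4.8] z 25.4 yaw err deg 0.11 F [ 0.   0.3 -0.7] w 0.0
6.3 92.5 [-45.4  -1. ]
3.6 22.0 [-91.4  43.3]
6.3 96.0 [-0.2 -7. ]
3.5 20.0 [41.7 41.4]
3.2 16.0 [86.6 24.5]
```

```bash
python3 -m pendant '0 .006 0 0 0 0 1;0 .006 0 0 0 0 1;0 .006 0 0 0 0 1;0 .006 0 0 0 0 1;0 .006 0 0 0 0 1;0 .005 0 0 0 0 1;0 0 0 0 0 0 1;0 -.01 -.01 0 0 0 1;.02 -.02 -.03 0 0 0 1;.03 -.02 -.03 0 0 0 1;.03 0 -.03 0 0 0 1;0 0 -.03 0 0 0 1'
python3 - <<'E'
from h import *
o,R=where()
for n in("top","scene"):
  c=capture(n)
  for u,v,r,a in brass(c,BOX[n])[:6]:print(n,round(r,1),a,((ray(c,u,v,.027)[:2]-o)@R*1000).round(1),((ray(c,u,v,.012)[:2]-o)@R*1000).round(1))
cv2.imwrite("pics/s3.png",cv2.resize(c["pixels"][140:240,160:290,::-1],None,fx=5,fy=5,interpolation=cv2.INTER_CUBIC))
E
```

```text
clock: 9.5
tcp_pos: [0.4917, 0.1494, 0.1516]
tcp_rot: [0.081, 0.997, -0.001, -0.004]
force: [-0.4, 1.0, -1.1]
width: -0.003
t 9.5 tray mm [  7.2 -23.1] z 151.6 yaw err deg -0.07 F [-0.4  1.  -1.1] w -0.0
scene 6.3 92.5 [-45.4  -1. ] [-39.2  12.8]
scene 3.6 22.0 [-91.4  43.3] [-86.   57.8]
scene 6.3 95.0 [-0.2 -7. ] [6.7 6.6]
scene 3.5 20.0 [41.7 41.4] [49.2 55.8]
scene 3.4 13.5 [84.4 41.3] [92.6 55.7]
scene 10.5 81.5 [-29.5 274.4] [-23.1 292.5]
```

View pics/s3.png

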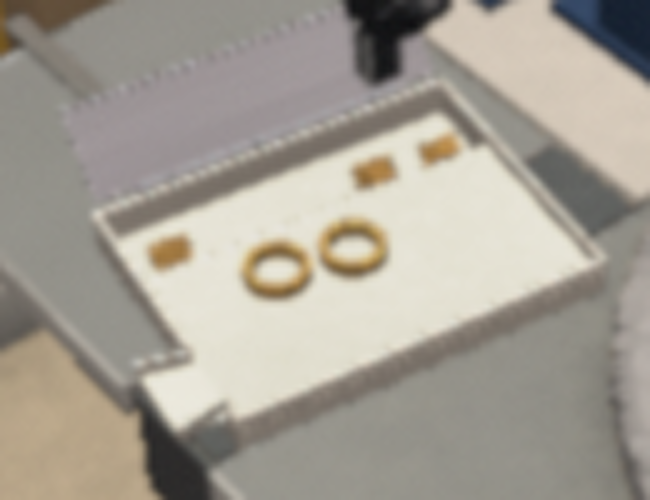

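The rings haven't moved. All three nuts are in the trough but standing on edge against the plate's step (at (170,250), (375,170), (438,150)), so they could foul the cover's lip. I'll tip each flat by sweeping high over the trough.

```bash
python3 -m pendant '-.03 .013 .02 0 0 0 1;-.03 .013 .02 0 0 0 1;-.021 .012 .02 0 0 0 1;0 0 .03 0 0 0 1;0 0 0 0 0 0 1;0 0 0 0 0 0 1'
python3 - <<'E'
from h import *
o,R=where()
E
```

```text
clock: 10.1
tcp_pos: [0.5829, 0.1747, 0.0598]
tcp_rot: [0.081, 0.997, -0.001, -0.002]
force: [-0.8, 0.9, -0.4]
width: 0.001
t 10.1 tray mm [93.2 16.4] z 59.8 yaw err deg -0.08 F [-0.8  0.9 -0.4] w 0.0
```

```bash
python3 -m pendant '.004 -.002 .012 0 0 0 1;0 0 .012 0 0 0 1;0 0 .011 0 0 0 1;0 .005 0 0 0 0 1;0 .005 0 0 0 0 1;0 .005 0 0 0 0 1;0 .005 0 0 0 0 1;0 .005 0 0 0 0 1;0 .005 0 0 0 0 1;0 .005 0 0 0 0 1;0 0 0 0 0 0 1;0 0 0 0 0 0 1'
python3 - <<'E'
from h import *
o,R=where()
c=capture("scene");cv2.imwrite("pics/s4.png",cv2.resize(c["pixels"][140:220,190:290,::-1],None,fx=5,fy=5,interpolation=cv2.INTER_CUBIC))
E
```

```text
clock: 11.1
tcp_pos: [0.5855, 0.2105, 0.0263]
tcp_rot: [0.08, 0.997, 0.0, 0.0]
force: [0.3, -0.6, 0.1]
width: -0.0
t 11.1 tray mm [90.1 52.3] z 26.3 yaw err deg 0.03 F [ 0.3 -0.6  0.1] w -0.0
```

View pics/s4.png

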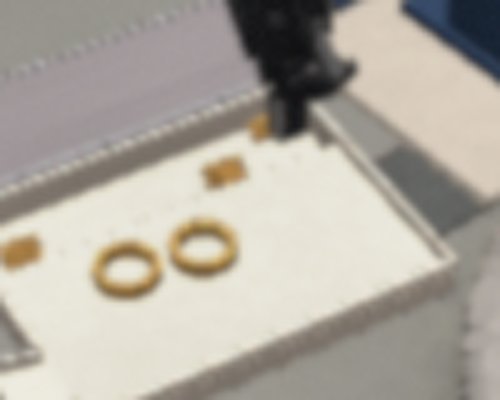

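```bash
python3 -m pendant '0 0 -.02 0 0 0 1;0 -.012 -.02 0 0 0 1;.015 -.012 0 0 0 0 1;.015 -.013 0 0 0 0 1;.015 0 0 0 0 0 1;0 0 0 0 0 0 1;0 0 0 0 0 0 1'
python3 - <<'E'
from h import *
o,R=where()
for n in("top","scene"):
  c=capture(n)
  for u,v,r,a in brass(c,BOX[n])[:6]:print(n,u,v,round(r,1),a,((ray(c,u,v,.027)[:2]-o)@R*1000).round(1),((ray(c,u,v,.012)[:2]-o)@R*1000).round(1))
cv2.imwrite("pics/s5.png",cv2.resize(c["pixels"][140:220,190:290,::-1],None,fx=5,fy=5,interpolation=cv2.INTER_CUBIC))
E
```

```text
clock: 11.73
tcp_pos: [0.5349, 0.1808, 0.0663]
tcp_rot: [0.08, 0.997, 0.0, -0.0]
force: [0.4, -0.3, 0.8]
width: -0.007
t 11.73 tray mm [44.8 14.8] z 66.3 yaw err deg 0.03 F [ 0.4 -0.3  0.8] w -0.01
top 237.5 191.0 5.1 16.0 [  5.3 -20.1] [  6.7 -18.6]
scene 215.0 193.5 6.3 92.5 [-45.4  -1. ] [-39.2  12.8]
scene 193.5 190.0 3.6 22.0 [-91.4  43.3] [-86.   57.8]
scene 230.0 189.0 6.3 95.0 [-0.2 -7. ] [6.7 6.6]
scene 234.5 174.0 3.5 20.0 [41.7 41.4] [49.2 55.8]
scene 245.0 168.5 3.4 23.5 [80.4 46.3] [88.5 60.8]
scene 179.5 139.5 10.5 81.5 [-29.5 274.4] [-23.1 292.5]
```

View pics/s5.png

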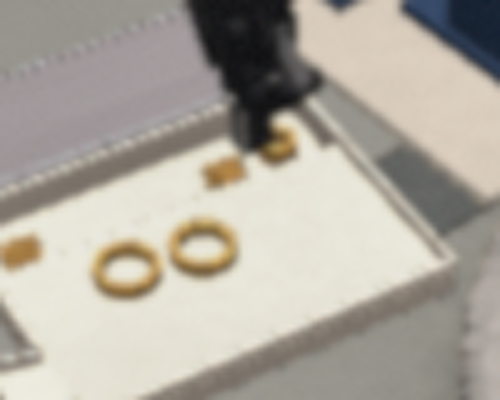

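The far nut (278,143) now lies flat with its bore visible. I'll do the same for the other two.

```bash
python3 -m pendant '0 0 .014 0 0 0 1;0 0 .014 0 0 0 1;0 0 .013 0 0 0 1;0 .005 0 0 0 0 1;0 .005 0 0 0 0 1;0 .005 0 0 0 0 1;0 .005 0 0 0 0 1;0 .005 0 0 0 0 1;0 .005 0 0 0 0 1;0 .005 0 0 0 0 1;0 .003 0 0 0 0 1;0 0 0 0 0 0 1'
python3 -m pendant '0 0 -.02 0 0 0 1;0 -.012 -.02 0 0 0 1;.033 -.012 0 0 0 0 1;.033 -.014 0 0 0 0 1;.033 0 0 0 0 0 1;.033 0 0 0 0 0 1;0 0 0 0 0 0 1;0 0 0 0 0 0 1'
python3 - <<'E'
from h import *
o,R=where()
E
```

```text
clock: 12.83
tcp_pos: [0.5415, 0.219, 0.0256]
tcp_rot: [0.079, 0.997, 0.0, 0.0]
force: [0.3, -1.2, 0.4]
width: 0.0
clock: 13.5
tcp_pos: [0.4035, 0.2016, 0.0656]
tcp_rot: [0.079, 0.997, 0.0, -0.0]
force: [1.2, -0.6, 0.1]
width: -0.002
t 13.5 tray mm [-88.2  14.4] z 65.6 yaw err deg 0.12 F [ 1.2 -0.6  0.1] w -0.0
```

```bash
python3 -m pendant '0 0 .014 0 0 0 1;0 0 .014 0 0 0 1;0 0 .013 0 0 0 1;0 .005 0 0 0 0 1;0 .005 0 0 0 0 1;0 .005 0 0 0 0 1;0 .005 0 0 0 0 1;0 .005 0 0 0 0 1;0 .005 0 0 0 0 1;0 .005 0 0 0 0 1;0 .003 0 0 0 0 1;0 0 0 0 0 0 1'
python3 -m pendant '0 0 -.02 0 0 0 1;0 -.01 -.03 0 0 0 1;0 -.02 -.03 0 0 0 1;-.01 -.02 -.03 0 0 0 1;-.03 -.02 -.02 0 0 0 1;-.03 0 0 0 0 0 1;0 0 0 0 0 0 1'
python3 - <<'E'
from h import *
o,R=where()
c=capture("scene")
cv2.imwrite("pics/s6.png",cv2.resize(c["pixels"][140:220,170:290,::-1],None,fx=5,fy=5,interpolation=cv2.INTER_CUBIC))
E
```

```text
clock: 14.5
tcp_pos: [0.4113, 0.2398, 0.0246]
tcp_rot: [0.079, 0.997, 0.0, 0.0]
force: [0.2, 0.4, -0.5]
width: -0.003
clock: 15.08
tcp_pos: [0.4752, 0.1563, 0.157]
tcp_rot: [0.083, 0.997, 0.001, 0.004]
force: [2.2, -0.2, 0.0]
width: 0.004
t 15.08 tray mm [-10.2 -18.9] z 157.0 yaw err deg -0.38 F [ 2.2 -0.2  0. ] w 0.0
```

View pics/s6.png

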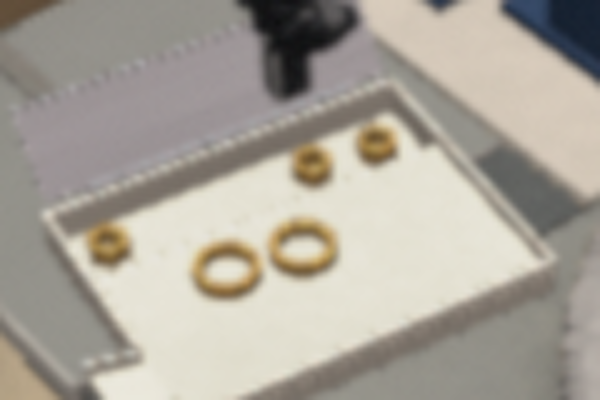

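All three nuts lie flat in the trough and the rings are on the plate. Next is the cover: go behind it.

```bash
python3 -m pendant '-.002 .037 0 0 0 0 1;-.002 .037 0 0 0 0 1;-.002 .037 0 0 0 0 1;-.002 .037 0 0 0 0 1;0 .037 0 0 0 0 1;0 0 0 0 0 0 1;0 0 .03 0 0 0 1;0 0 .02 0 0 0 1;0 0 0 0 0 0 1'
python3 - <<'E'
from h import *
o,R=where()
E
```

```text
clock: 15.88
tcp_pos: [0.502, 0.3383, 0.0995]
tcp_rot: [0.079, 0.997, -0.003, -0.004]
force: [-0.4, -0.1, -0.6]
width: 0.001
t 15.88 tray mm [-12.7 165.1] z 99.5 yaw err deg 0.08 F [-0.4 -0.1 -0.6] w 0.0
```

```bash
python3 -m pendant '-.006 .002 .02 0 0 0 1;-.006 0 .022 0 0 0 1;0 0 0 0 0 0 1;0 -.008 0 0 0 0 1;0 -.008 0 0 0 0 1;0 -.008 0 0 0 0 1;0 -.008 0 0 0 0 1;0 -.008 0 0 0 0 1;0 -.008 0 0 0 0 1;0 -.008 0 0 0 0 1;0 -.006 0 0 0 0 1;0 0 0 0 0 0 1'
python3 - <<'E'
from h import *
o,R=where()
c=capture("scene")
cv2.imwrite("pics/s7.png",cv2.resize(c["pixels"][110:230,150:290,::-1],None,fx=5,fy=5,interpolation=cv2.INTER_CUBIC))
E
```

```text
clock: 16.88
tcp_pos: [0.5084, 0.2763, 0.0623]
tcp_rot: [0.081, 0.997, -0.001, -0.0]
force: [0.1, 0.1, -0.2]
width: -0.0
t 16.88 tray mm [  3.5 104.9] z 62.3 yaw err deg -0.14 F [ 0.1  0.1 -0.2] w -0.0
```

View pics/s7.png

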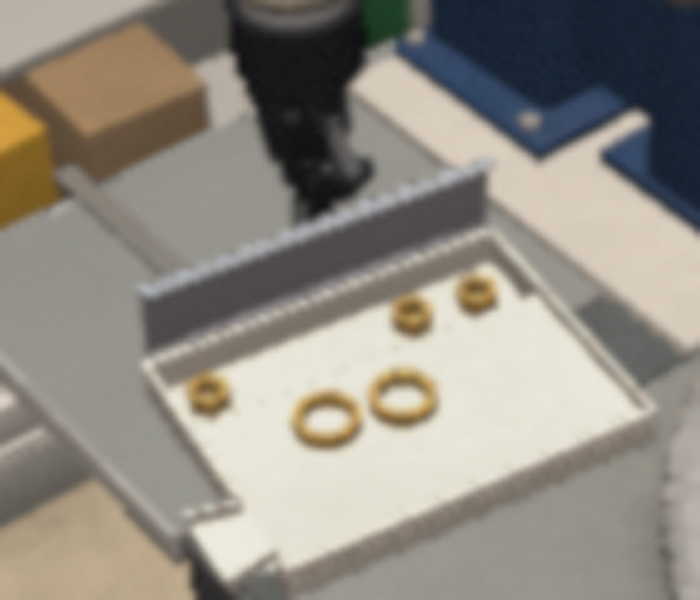

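The cover stands about upright. I'll keep pushing with the tip raised, then press down near the free edge.

```bash
python3 -m pendant '0 -.006 -.005 0 0 0 1;0 -.008 -.005 0 0 0 1;0 -.008 0 0 0 0 1;0 -.008 0 0 0 0 1;0 -.008 0 0 0 0 1;0 -.008 0 0 0 0 1;0 -.005 0 0 0 0 1;0 0 0 0 0 0 1;0 0 0 0 0 0 1'
python3 - <<'E'
from h import *
o,R=where()
E
```

```text
clock: 17.68
tcp_pos: [0.5005, 0.2279, 0.0724]
tcp_rot: [0.08, 0.997, -0.0, -0.0]
force: [-0.2, 0.0, -0.3]
width: -0.001
t 17.68 tray mm [ 3.4 55.8] z 72.4 yaw err deg -0.06 F [-0.2  0.  -0.3] w -0.0
```

```bash
python3 -m pendant '0 -.004 .004 0 0 0 1;0 0 .005 0 0 0 1;0 0 .005 0 0 0 1;0 0 .005 0 0 0 1;0 0 .005 0 0 0 1;0 0 .005 0 0 0 1;0 0 .004 0 0 0 1;0 0 .003 0 0 0 1;0 0 .002 0 0 0 1;0 0 .002 0 0 0 1;0 0 0 0 0 0 1;0 0 0 0 0 0 1'
python3 - <<'E'
from h import *
o,R=where()
E
```

```text
clock: 18.68
tcp_pos: [0.4998, 0.2244, 0.0335]
tcp_rot: [0.08, 0.997, 0.0, -0.0]
force: [-2.8, -2.2, 9.2]
width: -0.002
t 18.68 tray mm [ 3.2 52.3] z 33.5 yaw err deg -0.01 F [-2.8 -2.2  9.2] w -0.0
```

Contact at z = 33.5 mm with 9 N, which matches the fully shut height. I'll press slightly more, lift clear and check.

```bash
python3 -m pendant '0 0 .001 0 0 0 1;0 0 0 0 0 0 1;0 0 0 0 0 0 1;0 0 -.01 0 0 0 1;0 0 -.03 0 0 0 1;0 .02 -.03 0 0 0 1;0 .03 -.03 0 0 0 1;0 .04 -.03 0 0 0 1;0 .04 -.02 0 0 0 1;0 .04 0 0 0 0 1;0 .03 0 0 0 0 1;0 0 0 0 0 0 1'
python3 - <<'E'
from h import *
o,R=where()
c=capture("top");d=capture("scene")
a=cv2.resize(c["pixels"][120:270,90:280,::-1],(400,316));b=cv2.resize(d["pixels"][110:260,150:300,::-1],(316,316))
cv2.imwrite("pics/f1.png",np.hstack([a,b]))
for u,v,r,q in brass(d,BOX["scene"])[:6]:print(u,v,round(r,1),q,((ray(d,u,v,.027)[:2]-o)@R*1000).round(1))
E
```

```text
clock: 19.68
tcp_pos: [0.5285, 0.421, 0.1749]
tcp_rot: [0.075, 0.997, 0.003, 0.0]
force: [-0.1, 0.1, -0.7]
width: 0.002
t 19.68 tray mm [  0.3 250.9] z 174.9 yaw err deg 0.51 F [-0.1  0.1 -0.7] w 0.0
215.0 193.5 6.3 92.5 [-45.4  -1. ]
230.0 189.0 6.3 96.0 [-0.2 -7. ]
179.5 139.5 10.5 81.5 [-29.5 274.4]
```

View pics/f1.png

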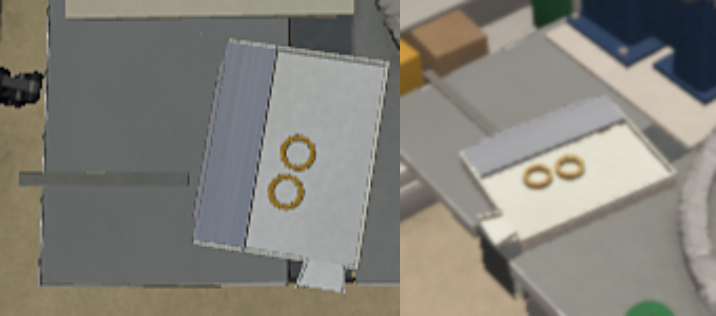

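The cover lies flat over the trough, both rings are on the plate where they started, and the file and reel are in place. I'll let the arm settle and hand in.

```bash
python3 -m pendant '0 0 0 0 0 0 1;0 0 0 0 0 0 1;0 0 0 0 0 0 1;0 0 0 0 0 0 1'; python3 -c "
from plant import *
print(finish_job())"
```

```text
clock: 20.12
tcp_pos: [0.5306, 0.4108, 0.1747]
tcp_rot: [0.081, 0.997, -0.0, 0.0]
force: [1.0, -0.3, 0.2]
width: 0.003
the job is handed in; nothing more can be done
None
```

The three nuts are in the trough with the cover fully shut, both rings are still on the plate, and the job was handed in at about 20 s. The hand-in gives no verdict.

- **Nuts:** I swept each one over the plate edge with the closed fingertips. All three landed on edge against the step, so I pushed each one flat before closing the cover. The picture just before closing showed them lying flat in the trough, and the last pictures show none on the plate.
- **Cover:** I tipped it over from behind and pressed it down. The fingertip met it at 33.5 mm above the desk with about 9 N, which matches the stated shut height. In the last pictures it lies flat.
- **Rings and surroundings:** Both rings measured exactly where they started. The file, and the part of the reel in view, looked undisturbed. The glue bottle was outside my last crop, but the arm never went near it.
- **Robot:** It was clear of everything at the end. No check failed.

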